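Clamp a beaker on the shaker platform

ROBOT

A 7-joint arm with a two-finger parallel gripper is mounted at the origin on a cart in front of the work surface, level with it; the furniture and walls round the work are solid. World frame = base frame: x ahead of the robot, y to its left, z up, the work surface at z = 0. Lengths are in m, angles in degrees, forces in N, time in s.
With the tool pointing down it reaches from about 0.425 to 1.025 m from the base axis. Payload 9.4 kg.
Tool frame: the origin (TCP) lies at the very end of the fingers, on their centre line; the grasp point (between the pads) lies 19 mm behind it; z points along the fingers, y is the line along which they close (so a half turn about z gives the same grasp; the last joint's range is limited). The gripper opens to 93 mm and grips with 3 to 60 N. Pads are 15 mm wide; open, the fingers measure 128 mm over their backs; the gripper's body (75 mm by 188 mm) begins 65 mm behind the grasp point.
Start: joints at [-73.092, 34.337, -0.143, 91.639, 0.103, 54.024, -4.572], TCP at [0.263, 0.675, 0.219] pointing down, gripper open.
Joint ranges: [-147.43, 147.43], [-19.82, 112.94], [-74.19, 73.91], [6.32, 146.72], [-59.91, 239.91], [6.04, 106.73], [-150.56, 150.56]. Speed limits (degrees/s): [127.2, 127.2, 172.46, 172.46, 180, 180, 180].

INTERFACE

Orientations are given as [roll, pitch, yaw] about the fixed x, y, z axes, in that order (R = Rz(yaw) Ry(pitch) Rx(roll)).
In Python, from bench import env, read_camera, camera_params, workorder, cut_out gives the robot as it stands.
- The arm moves only by the tool apply_moves, never from a script. Its argument "moves" is a list of rows, each a list of 3 entries, a list of its own where there are three numbers: the turn, a rotation vector about the world's x, y, z in units of pi rad (1.0 is pi rad), then the shift along the world's x, y, z in units of 0.02 m (1.0 is 0.02 m), then the opening, from 0 (shut) to 1 (fully open). A call has 1 to 10 rows; each row shifts and turns the commanded pose from where the row before left it; what a row does not reach is not made up. A row lasts 1/12 s, in which the tool goes at most 41.7 mm and 7.16 degrees, less where a joint would pass 70% of its speed; a pose out of reach is approached as far as the arm can. A call with a number of a shift or a turn outside -1 to 1 is refused whole. A call with a gripper value outside its range is refused whole. The fingers move at their own pace and stop on an object; "squeeze" is the grip in N (left out, the last holds). Time passes only in rows, so rows that do not move let the fingers close. It gives the time, the measured TCP pose, the force, the opening and the grip force at its end, in the units of the state.
- env.observe(): the state, without advancing time (a new reading comes with each control period).
- read_camera(name): name is "scene" or "top"; returns (picture, depth): 384x512x3 uint8, blue, green, red; 384x512 float32, m along the optical axis (not along the pixel's ray), 0 where there is no reading.
- camera_params(name): a dict with "K" (3x3 intrinsics, pixels), "R" (3x3) and "t" (3): a world point X has camera coordinates R X + t. Camera axes: x right, y down, z forward; pixel columns grow to the right and rows downward; lengths in m; the calibration is good to about 2 mm. A picture is of the moment at which its call begins. camera_params takes no time and is no camera call.
- workorder.job_done(): hands the job in; it is judged then, once.
Trained networks look in the newest picture that a camera, given by its name, has taken for a name from the list of things; names that differ only in an ending like _2 or _b are one class to them, and where a whole thing is asked for, a point or a joint stands for the part that bears it (a point fixed in the world has none). Each returns a list of dicts, best first, with "score" (0 to 1); they miss things now and then, are a little off and sometimes report something else, mostly with a low value. They report only what shows in the picture. A call takes as long as a camera call. They do not tell look-alikes from the thing itself.
- cut_out(thing, camera): "pixels" (384x512 bool, what is visible of it) and "at" ([column, row] in pixels, amid what is visible of it).
The state is a dict: "time": time; "joint_pos": joint angles; "joint_velocities": joint speeds; "effort": joint torques, N m; "tool_pos": TCP position; "tcp_rot": TCP orientation; "ft_force": force on the tool from outside, world axes, zero at the start; "ft_torque": the same for the moment, N m; "grip_width": opening from 0.0 (shut) to 1.0 (fully open); "grasp_force": force on a finger pad.
Only numpy, scipy, OpenCV 4.12 (cv2) and the standard library are available. Lean on these libraries where they do the work, as an engineer would, in place of code of your own. Each camera call takes 0.05 s, during which the arm holds its last target. There are 200 camera calls.

TASK

Stand the smaller of the two beakers upright on the shaker's platform between its two rubber bars, about midway along them, and let go of it. Then squeeze the thumb button of the sliding bar's handle in, keep it in while you slide the bar up against the beaker until the beaker is pinched between both bars and the bar's springs are about half compressed (never fully), and let go so that the button springs back out and the slide is locked. Leave the other things on the bench where they are.

Things in the scene. Friction and masses are not known exactly. Their poses are not given: they have to be found in the camera images.
- beaker: the smaller of the two clear glass beakers, low form, 53 mm in diameter, 70 mm high, about 50 g, upright on the bench; origin at the centre of its underside, z up. Grip its wall from above. Behind it stands a big blue-lidded case, fixed, up to 0.22 m high, at x = 0.53 to 0.80, y = 0.10 to 0.34 m of the robot's frame: keep arm and gripper clear of it
- tall_beaker: bystander: the larger clear glass beaker, 68 mm in diameter, 90 mm high; origin at the centre of its underside. It and the smaller one may have changed places
- timer: bystander: flat white bench timer, 60 x 66 x 18 mm; origin at the centre of its underside
- shaker: bench shaker, fixed to the bench: white housing 226 x 264 mm with a 240 x 270 mm aluminium platform, its upper face 96 mm above the bench; origin at the centre of its underside. x axis: away from the robot, along both bars; y axis: slide direction, from the sliding to the fixed bar (roughly the robot's left); z up. All points below have the same axes
- fixed_bar (a point): point on the platform's upper face straight below the inner face of the fixed bar, at the middle of its length. Both bars are parallel rubber-covered rods, 14 mm thick, axes 30 mm above the platform, 142 (fixed) and 126 mm long. The beaker belongs at y < 0 of this point, within 40 mm of x = 0. The fixed bar's end posts, 40 mm high, stand at x = +-76 mm
- handle (a point): grip point in the middle of the sliding bar's upright handle, 60 mm above the platform: black block, 28 mm (x) by 32 mm (y), from 34 to 80 mm above the platform, on a rail along the platform's front edge. A beam (top 34 mm above the platform) runs from it along +x to carry the bar. The grip point is the middle between rear face and pressed-in button
- clamp_face (a point): middle of the sliding bar's rubber face that meets the beaker, 30 mm above the platform; 43 mm ahead (+y) of handle with the springs relaxed, and less by clamp_bar
- carriage (a joint): how far handle and sliding bar have slid towards the fixed bar, 0 to 0.132 m. Locked by a pawl between the pins of a rack of 6 mm pitch unless the thumb button is in; then it slides with 1 to 2 N. On release the pawl drops into a gap between two pins, which may shift the carriage by up to 3 mm
- thumb_button (a joint): how far the thumb button is pressed in (+x), 0 (out, locked) to 0.006 m; beyond 0.004 the slide is free. It is the grey key on the handle's front face (towards the robot), 24 mm wide, 30 mm high, centred at grip height, 9 mm proud. Pinch it against the handle's rear face: 37 mm over both when out, 31 mm when in. 4 N to start, 9 N fully in; a grip of about 20 N is good
- clamp_bar (a joint): compression of the two coil springs behind the sliding bar, 0 (relaxed) to 0.016 m (solid); they push with 1 N at the start and 5 N at the end
Mind the look-alikes: they are no part of the job. Leave any green look-alike of the beaker alone.

How it is judged:
By the outcome, as a careful person would: the job done as asked, in the order asked, and still so for the second after the job is handed in, with the robot touching nothing.
It also fails if it takes over 64 s, if anything falls off the work surface, if the arm or the gripper's body presses on something with over 40 N, if the wrist force passes 120 N, or if a joint passes its speed limit or range.

## Working session

There is one attempt and no reset: what is moved stays moved. The work goes in short steps, Python scripts to look and compute and a tool call to move; the robot and the scene stay as the last step left them, time stands still between calls to the robot, and variables do not carry over. Pictures are saved under pics/ and viewed, at most 10 in all, crops included, and the job is handed in when it is done.

Besides the shell and the picture viewer there is one more tool, called as name(argument=value, ...), one argument or row to a line, values as JSON. apply_moves: Moves the arm, as the interface text tells. Its arguments: {"type":"object","properties":{"moves":{"type":"array"},"squeeze":{"type":"number"}},"required":["moves"]}

```bash
mkdir -p pics; cat > h.py <<'E'
import numpy as np, cv2
from bench import env, read_camera, camera_params, workorder, cut_out
def back(cam, uv, d):
    p=camera_params(cam); K,R,t=[np.array(p[k]) for k in("K","R","t")]
    uv=np.atleast_2d(uv).astype(float); d=np.broadcast_to(d,(len(uv),))
    c=np.linalg.inv(K)@np.c_[uv,np.ones(len(uv))].T*d
    return (R.T@(c-t.reshape(3,1))).T
def onz(cam, uv, z):
    p=camera_params(cam); R,t=np.array(p["R"]),np.array(p["t"])
    o=-R.T@t; v=back(cam,uv,1.0)-o
    return o+v*((z-o[2])/v[:,2:3])
def proj(cam,X):
    p=camera_params(cam); c=np.array(p["K"])@(np.array(p["R"])@np.atleast_2d(X).T+np.array(p["t"]).reshape(3,1))
    return (c[:2]/c[2]).T
E
python3 - <<'E'
from h import *
np.set_printoptions(precision=3,suppress=True)
for c in("scene","top"):
    im,d=read_camera(c); cv2.imwrite(f"pics/{c}0.png",im); np.save(f"{c}0.npy",d)
    p=camera_params(c); print(c,-np.array(p["R"]).T@np.array(p["t"]),np.array(p["R"])[2],p["K"][0][0])
    for n in("beaker","tall_beaker","timer","shaker","fixed_bar","handle","clamp_face","thumb_button"):
        for r in cut_out(n,c)[:3]:
            m=r["pixels"]; dd=d[m]; ys,xs=np.where(m); ok=dd>0
            P=back(c,np.c_[xs,ys][ok],dd[ok]) if ok.any() else np.zeros((1,3))
            print(c,n,round(r["score"],2),np.round(r["at"]),m.sum(),(xs.min(),ys.min(),xs.max(),ys.max()),np.median(P,0),P.min(0),P.max(0))
E
```

```text
scene [-0.488  1.163  0.974] [ 0.642 -0.56  -0.524] 452.3585336783386
scene beaker 0.9 [160. 303.] 487 (np.int64(148), np.int64(287), np.int64(168), np.int64(316)) [0.387 0.765 0.044] [0.37  0.737 0.002] [0.427 0.788 0.073]
scene beaker 0.63 [252. 241.] 361 (np.int64(243), np.int64(230), np.int64(259), np.int64(254)) [0.418 0.394 0.045] [ 0.398  0.296 -0.005] [0.501 0.419 0.075]
scene tall_beaker 0.89 [299. 211.] 517 (np.int64(290), np.int64(197), np.int64(309), np.int64(226)) [0.417 0.165 0.059] [ 0.389  0.018 -0.004] [0.551 0.191 0.095]
scene timer 0.75 [337. 208.] 167 (np.int64(326), np.int64(203), np.int64(346), np.int64(215)) [0.376 0.007 0.016] [ 0.35  -0.032  0.005] [0.409 0.036 0.024]
scene shaker 0.86 [321. 162.] 2901 (np.int64(279), np.int64(135), np.int64(355), np.int64(191)) [ 0.573 -0.126  0.095] [ 0.48  -1.618 -0.709] [1.951 0.117 0.21 ]
scene fixed_bar 0.9 [315. 160.] 2923 (np.int64(280), np.int64(134), np.int64(356), np.int64(191)) [ 0.572 -0.126  0.095] [ 0.48  -1.61  -0.709] [ 1.951 -0.014  0.181]
scene handle 0.82 [332. 145.] 449 (np.int64(301), np.int64(136), np.i
[... 1078 characters left out ...]
1 0.011] [ 0.39   0.119 -0.006] [0.457 0.184 0.095]
top timer 0.76 [304. 244.] 296 (np.int64(294), np.int64(234), np.int64(313), np.int64(251)) [ 0.379 -0.003  0.015] [ 0.349 -0.042 -0.009] [0.415 0.033 0.025]
top shaker 0.86 [357. 190.] 4424 (np.int64(320), np.int64(157), np.int64(395), np.int64(222)) [ 0.611 -0.16   0.097] [ 0.479 -0.346 -0.01 ] [ 0.802 -0.013  0.183]
top fixed_bar 0.89 [355. 186.] 4424 (np.int64(321), np.int64(157), np.int64(395), np.int64(222)) [ 0.61  -0.16   0.097] [ 0.479 -0.34  -0.008] [ 0.802 -0.014  0.183]
top handle 0.81 [379. 192.] 577 (np.int64(367), np.int64(158), np.int64(387), np.int64(216)) [ 0.618 -0.225  0.131] [ 0.519 -0.275  0.093] [ 0.749 -0.175  0.183]
```

```bash
python3 -c "
import cv2,numpy as np
a=cv2.imread('pics/scene0.png');cv2.imwrite('pics/s0.png',cv2.resize(a,(800,600)))
a=cv2.imread('pics/top0.png');cv2.imwrite('pics/t0.png',cv2.resize(a,(800,600)))"
```

```text
(no output)
```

View pics/s0.png

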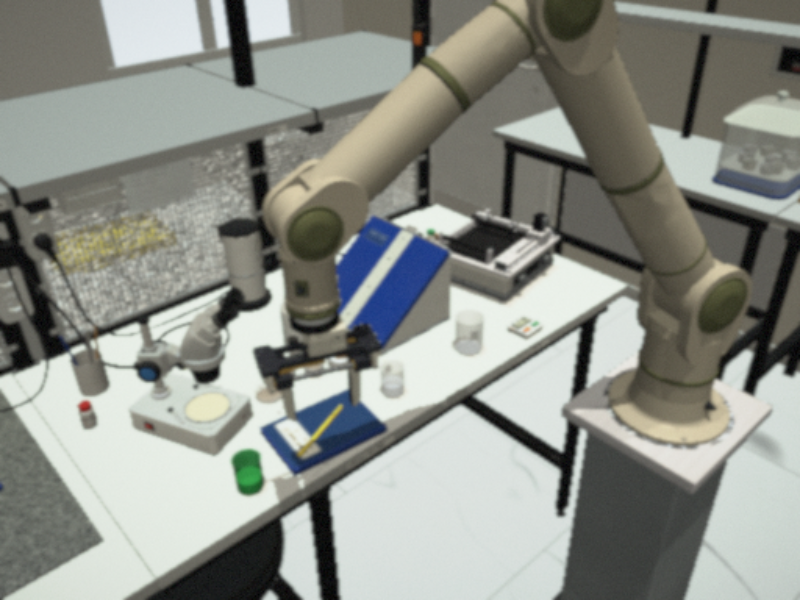

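View pics/t0.png

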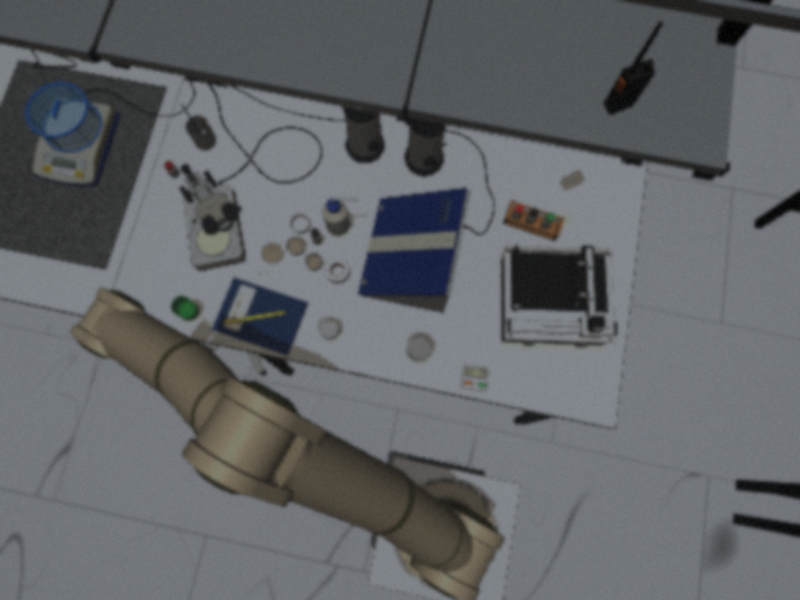

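Candidates in the scene picture (512x384): the clear small beaker at (252,241), the green look-alike at (160,303) and the large clear beaker at (299,211). I choose (252,241), which is clear, and at 70 mm high it is the smaller one. Next I check it in a crop and measure the shaker.

```bash
cat > m.py <<'E'
from h import *
np.set_printoptions(precision=4,suppress=True)
a=cv2.imread('pics/scene0.png');b=cv2.imread('pics/top0.png')
c1=cv2.resize(a[190:260,230:325],(400,295),interpolation=3)
c2=cv2.resize(b[195:240,195:285],(400,295),interpolation=3)
c3=cv2.resize(b[150:230,312:404],(400,300),interpolation=3)
c4=cv2.resize(a[128:200,270:366],(400,300),interpolation=3)
cv2.imwrite('pics/crop1.png',np.vstack([np.hstack([c1,c2]),np.hstack([c4,c3])])[:595])
d=np.load('top0.npy'); ys,xs=np.mgrid[0:384,0:512]
P=back("top",np.c_[xs.ravel(),ys.ravel()],d.ravel()); P=P[(d.ravel()>0)]
S=P[(P[:,0]>.45)&(P[:,0]<.85)&(P[:,1]<.02)&(P[:,1]>-.38)]
pl=S[(abs(S[:,2]-.096)<.012)]
print("platform",len(pl),cv2.minAreaRect(pl[:,:2].astype(np.float32)),np.median(pl[:,2]),np.percentile(pl[:,:2],[1,99],0))
hi=S[S[:,2]>.112]
from scipy.cluster.hierarchy import fcluster,linkage
l=fcluster(linkage(hi,'single'),.012,'distance')
for k in set(l):
    q=hi[l==k]
    if len(q)>6: print(len(q),q.mean(0),q.min(0),q.max(0))
h=S[S[:,2]>.16]; print("handle top",len(h),np.mean(h,0),h.min(0),h.max(0))
for cam,box in(("top",(203,203,216,216)),("scene",(243,230,259,254))):
    c=((box[0]+box[2])/2,(box[1]+box[3])/2); print(cam,onz(cam,[c],.035))
E
python3 m.py
```

```text
platform 3126 ((0.6183637380599976, -0.16345764696598053), (0.2388661652803421, 0.27218297123908997), 9.4074068069458) 0.09553710084733923 [[ 0.4905 -0.3011]
 [ 0.7366 -0.0216]]
1148 [ 0.7804 -0.1511  0.9158] [ 0.7756 -0.2431  0.8997] [ 0.7932 -0.0072  0.9298]
2620 [ 0.8168 -0.1715  0.5078] [ 0.7915 -0.356   0.4584] [0.85   0.0196 0.5185]
23 [ 0.5553 -0.3011  0.1175] [ 0.5401 -0.3088  0.1121] [ 0.5718 -0.2836  0.1236]
14 [ 0.7042 -0.0225  0.1159] [ 0.6979 -0.0326  0.1123] [ 0.7131 -0.015   0.1218]
167 [ 0.6287 -0.0503  0.1315] [ 0.5486 -0.0685  0.1136] [ 0.7092 -0.0275  0.1446]
22 [ 0.5125 -0.0573  0.1181] [ 0.4953 -0.0798  0.1128] [ 0.5277 -0.0491  0.1247]
14 [ 0.5218 -0.1183  0.1139] [ 0.5075 -0.1445  0.1121] [ 0.5343 -0.09    0.1174]
11 [ 0.5369 -0.204   0.1145] [ 0.5266 -0.2198  0.1125] [ 0.5474 -0.1887  0.1174]
641 [ 0.6305 -0.2153  0.1346] [ 0.5192 -0.2746  0.112 ] [ 0.7537 -0.0583  0.1827]
handle top 3867 [ 0.7989 -0.1673  0.6204] [ 0.5236 -0.356   0.1606] [0.85   0.0196 0.9298]
top [[0.4268 0.3909 0.035 ]]
scene [[0.4256 0.3874 0.035 ]]
```

View pics/crop1.png

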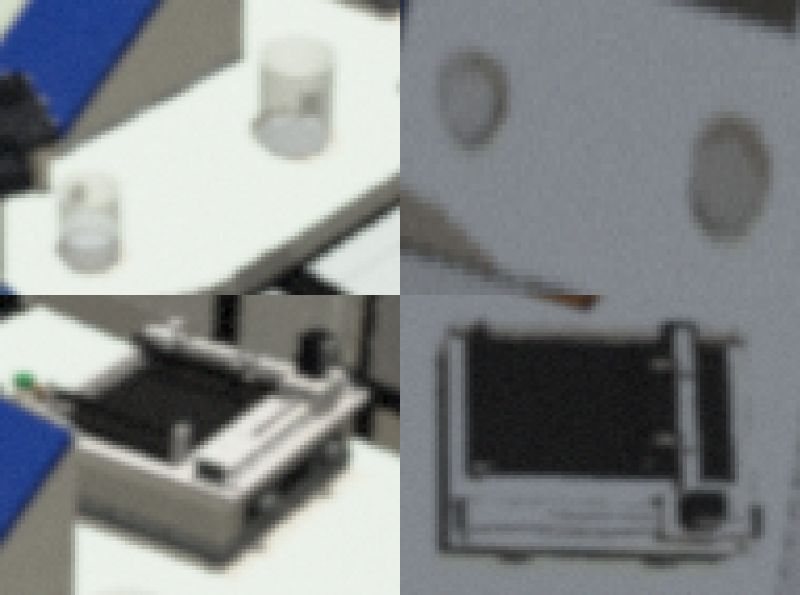

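The crop confirms the choice: the smaller clear beaker is on the left and the larger one on the right. The lower half shows the shaker: fixed bar to the left with its posts, and the sliding bar to the right with its black handle at top-camera pixel (379,211). Now I refine everything in the shaker's frame.

```bash
cat > m2.py <<'E'
from h import *
np.set_printoptions(precision=4,suppress=True)
yaw=np.deg2rad(9.4); O=np.array([.6184,-.1635]); ex=np.array([np.cos(yaw),np.sin(yaw)]); ey=np.array([-ex[1],ex[0]])
for cam in("top","scene"):
    d=np.load(cam+'0.npy'); ys,xs=np.mgrid[0:384,0:512]; ok=d.ravel()>0
    P=back(cam,np.c_[xs.ravel(),ys.ravel()][ok],d.ravel()[ok])
    s=np.c_[(P[:,:2]-O)@ex,(P[:,:2]-O)@ey,P[:,2]]
    s=s[(abs(s[:,0])<.16)&(abs(s[:,1])<.18)&(s[:,2]>.08)&(s[:,2]<.25)]
    print(cam,len(s))
    H=np.zeros((36,32))
    for p in s:
        i=int((.18-p[1])/.01);j=int((p[0]+.16)/.01); H[i,j]=max(H[i,j],p[2]*1000)
    print("x(cm):",*range(-16,16))
    for i in range(36): print(f"{17-i:4d}",*[f"{int(v):3d}" if v else "  ." for v in H[i]])
    h=s[s[:,2]>.165]; print("handle top",len(h),h.mean(0),np.percentile(h,[3,97],0))
    for nm,lo,hi in(("fix",.08,.15),("slide",-.12,.06)):
        b=s[(abs(s[:,0])<.05)&(s[:,2]>.122)&(s[:,1]>lo)&(s[:,1]<hi)]
        if len(b): print(nm,len(b),b.mean(0),np.percentile(b,[3,50,97],0), np.polyfit(b[:,0],b[:,1],1))
E
python3 m2.py
```

```text
top 4203
x(cm): -16 -15 -14 -13 -12 -11 -10 -9 -8 -7 -6 -5 -4 -3 -2 -1 0 1 2 3 4 5 6 7 8 9 10 11 12 13 14 15
  17   .   .   .   .   .   .   .   .   .   .   .   .   .   .   .   .   .   .   .   .   .   .   .   .   .   .   .   .   .   .   .   .
  16   .   .   .   .   .   .   .   .   .   .   .   .   .   .   .   .   .   .   .   .   .   .   .   .   .   .   .   .   .   .   .   .
  15   .   .   .   .   .   .   .   .   .   .   .   .   .   .   .   .   .   .   .   .   .   .   .   .   .   .   .   .   .   .   .   .
  14   .   .   .   .   .   .   .   .   .   .   .   .   .   .   .   .   .   .   .   .   .   .   .   .   .   .   .   .   .   .   .   .
  13   .   .   .   .  91  93  92  96 107  96  97  96  96  93  93  96  97  97  95  95  98  92  98  97  97  98 114 117   .   .   .   .
  12   .   .   .   .  95 121 124 121 122  98  96 100  99  96  96  97 100 100  97  97  97  97 100  98  99  97 121 115   .   .   .   .
  11   .   .   .   .  95 101 111 117 109 102 123 140 138 131 140 130 131 135 139 133 135 137 133 132 144 130 142 110   .   .   .   .
  10   .   .   .   .  97 100 111 113 114  96 121 139 137 134
[... 8724 characters left out ...]
 .   .   .   .   .   .   .   .   .   .   .   .   .   .   .   .   .   .
 -17   .   .   .   .   .   .   .   .   .   .   .   .   .   .   .   .   .   .   .   .   .   .   .   .   .   .   .   .   .   .   .   .
 -18   .   .   .   .   .   .   .   .   .   .   .   .   .   .   .   .   .   .   .   .   .   .   .   .   .   .   .   .   .   .   .   .
handle top 48 [-0.0885 -0.0598  0.1728] [[-0.1045 -0.0766  0.1669]
 [-0.0713 -0.0476  0.1799]]
fix 75 [-0.0043  0.1154  0.1297] [[-0.0474  0.1067  0.1233]
 [-0.005   0.1154  0.1295]
 [ 0.0454  0.1239  0.1374]] [-0.0362  0.1152]
slide 130 [ 0.0026 -0.045   0.129 ] [[-0.0426 -0.0705  0.1234]
 [ 0.0016 -0.0508  0.1291]
 [ 0.0467 -0.0202  0.1353]] [ 0.1099 -0.0453]
```

```bash
cat >> h.py <<'E'
from scipy.spatial.transform import Rotation as Ro
def plan(p,yaw):
    "shift (units .02) and turn (units pi) to TCP p, tool down, closing line at yaw (mod 180)"
    s=env.observe(); R=Ro.from_euler('xyz',s["tcp_rot"],degrees=True)
    best=None
    for k in(0,180,-180):
        g=Ro.from_euler('xyz',[180,0,yaw+90+k],degrees=True)
        v=(g*R.inv()).as_rotvec()
        if best is None or np.linalg.norm(v)<np.linalg.norm(best): best=v
    print("t",s["time"],"tcp",np.round(s["tool_pos"],4),"rot",np.round(s["tcp_rot"],2),"yl",np.round(R.as_matrix()[:,1],3),"j7",s["joint_pos"][6],"F",np.round(s["ft_force"],1),"w",s["grip_width"],"g",s["grasp_force"])
    print("shift",np.round((np.array(p)-s["tool_pos"])/.02,2),"turn",np.round(best/np.pi,4))
E
python3 - <<'E'
from h import *
plan([.426,.389,.2],61)
plan([.426,.389,.025],61)
E
```

```text
t 0.9 tcp [0.2634 0.6755 0.2186] rot [180.    0.  158.7] yl [0.363 0.932 0.   ] j7 -4.573105824521001 F [ 0.3  0.5 -0.2] w 0.9986902100110826 g 0.0
shift [  8.13 -14.32  -0.93] turn [-0.      0.     -0.0428]
t 0.9 tcp [0.2634 0.6755 0.2186] rot [180.    0.  158.7] yl [0.363 0.932 0.   ] j7 -4.573105824521001 F [ 0.3  0.5 -0.2] w 0.9986902100110826 g 0.0
shift [  8.13 -14.32  -9.68] turn [-0.      0.     -0.0428]
```

apply_moves(
  moves=[
    [[0, 0, -0.004], [0.54, -0.95, -0.06], 1],
    [[0, 0, -0.004], [0.54, -0.95, -0.06], 1],
    [[0, 0, -0.004], [0.54, -0.95, -0.06], 1],
    [[0, 0, -0.004], [0.54, -0.95, -0.06], 1],
    [[0, 0, -0.004], [0.54, -0.95, -0.06], 1],
    [[0, 0, -0.004], [0.54, -0.95, -0.06], 1],
    [[0, 0, -0.004], [0.54, -0.95, -0.06], 1],
    [[0, 0, -0.004], [0.54, -0.95, -0.06], 1],
    [[0, 0, -0.004], [0.54, -0.95, -0.06], 1],
    [[0, 0, -0.007], [0.54, -0.95, -0.06], 1],
  ],
  squeeze=10,
)

```text
time: 1.73
tool_pos: [0.3719, 0.4846, 0.2067]
tcp_rot: [180.0, 0.0, 150.9]
ft_force: [-0.3, 0.8, 0.0]
grip_width: 1.002
grasp_force: 0.0
```

apply_moves(
  moves=[
    [[0, 0, 0], [0.54, -0.95, -0.06], 1],
    [[0, 0, 0], [0.54, -0.95, -0.06], 1],
    [[0, 0, 0], [0.54, -0.95, -0.06], 1],
    [[0, 0, 0], [0.54, -0.95, -0.06], 1],
    [[0, 0, 0], [0.5, -0.95, -0.06], 1],
    [[0, 0, 0], [0, 0, 0], 1],
  ],
)

```text
time: 2.23
tool_pos: [0.427, 0.386, 0.2007]
tcp_rot: [-179.9, 0.1, 150.7]
ft_force: [0.5, -0.9, 0.7]
grip_width: 1.001
grasp_force: 0.0
```

```bash
python3 - <<'E'
from h import *
plan([.426,.389,.026],61)
im,d=read_camera("scene"); cv2.imwrite("pics/a.png",im)
for r in cut_out("beaker","scene")[:3]:
    ys,xs=np.where(r["pixels"]); print(r["score"],r["at"],xs.min(),ys.min(),xs.max(),ys.max(),onz("scene",[((xs.min()+xs.max())/2,(ys.min()+ys.max())/2)],.035))
E
```

```text
t 2.2333 tcp [0.427  0.386  0.2007] rot [-1.7992e+02  1.1000e-01  1.5066e+02] yl [ 0.49   0.872 -0.001] j7 13.917765301071409 F [ 0.5 -0.9  0.7] w 1.000513102651967 g 0.0
shift [-0.05  0.15 -8.73] turn [0.0007 0.0003 0.0019]
0.85 [159.1, 300.2] 148 287 168 317 [[0.40029756 0.76204352 0.035     ]]
0.83 [250.0, 245.0] 243 230 258 254 [[0.42671275 0.38858404 0.035     ]]
```

apply_moves(
  moves=[
    [[0, 0, 0], [0, 0.12, -0.95], 1],
    [[0, 0, 0], [0, 0, -0.95], 1],
    [[0, 0, 0], [0, 0, -0.95], 1],
    [[0, 0, 0], [0, 0, -0.95], 1],
    [[0, 0, 0], [0, 0, -0.95], 1],
    [[0, 0, 0], [0, 0, -0.95], 1],
    [[0, 0, 0], [0, 0, -0.95], 1],
    [[0, 0, 0], [0, 0, -0.95], 1],
    [[0, 0, 0], [0, 0, -0.95], 1],
    [[0, 0, 0], [0, 0, -0.15], 1],
  ],
)

```text
time: 3.17
tool_pos: [0.4228, 0.3934, 0.0239]
tcp_rot: [-179.8, -0.1, 151.1]
ft_force: [-0.0, 0.6, 0.8]
grip_width: 1.002
grasp_force: 0.0
```

apply_moves(
  moves=[
    [[0, 0, 0], [0, 0, 0], 0],
    [[0, 0, 0], [0, 0, 0], 0],
    [[0, 0, 0], [0, 0, 0], 0],
    [[0, 0, 0], [0, 0, 0], 0],
    [[0, 0, 0], [0, 0, 0], 0],
    [[0, 0, 0], [0, 0, 0], 0],
    [[0, 0, 0], [0, 0, 0], 0],
    [[0, 0, 0], [0, 0, 0], 0],
    [[0, 0, 0], [0, 0, 0], 0],
    [[0, 0, 0], [0, 0, 0], 0],
  ],
)

```text
time: 4.0
tool_pos: [0.4247, 0.3928, 0.027]
tcp_rot: [180.0, 0.0, 151.0]
ft_force: [-1.3, -1.1, 6.7]
grip_width: 0.563
grasp_force: 10.0
```

apply_moves(
  moves=[
    [[0, 0, 0], [0, 0, 0.2], 0],
    [[0, 0, 0], [0, 0, 0.5], 0],
    [[0, 0, 0], [0, 0, 0.9], 0],
    [[0, 0, 0], [0, 0, 0.95], 0],
    [[0, 0, 0], [0, 0, 0.95], 0],
    [[0, 0, 0], [0, 0, 0.95], 0],
    [[0, 0, 0], [0, 0, 0.95], 0],
    [[0, 0, 0], [0, 0, 0.95], 0],
    [[0, 0, 0], [0, 0, 0.95], 0],
    [[0, 0, 0], [0, 0, 0.95], 0],
  ],
)

```text
time: 4.83
tool_pos: [0.4244, 0.3927, 0.1933]
tcp_rot: [180.0, 0.0, 151.0]
ft_force: [-0.1, 0.3, -0.6]
grip_width: 0.564
grasp_force: 10.0
```

```bash
python3 - <<'E'
from h import *
yaw=np.deg2rad(9.4); O=np.array([.6184,-.1635]); ex=np.array([np.cos(yaw),np.sin(yaw)]); ey=np.array([-ex[1],ex[0]])
print(O+.026*ex+.073*ey, O-.088*ex-.068*ey)
plan([*(O+.026*ex+.073*ey),.30],9.4)
E
```

```text
[ 0.63212808 -0.08723376] [ 0.54268782 -0.24495959]
t 4.8333 tcp [0.4244 0.3927 0.1933] rot [179.98   0.   150.96] yl [0.485 0.874 0.   ] j7 13.672369430402522 F [-0.1  0.3 -0.6] w 0.5637162582756036 g 10.000299561652355
shift [ 10.39 -23.99   5.33] turn [-0.000e+00  1.000e-04 -2.864e-01]
```

apply_moves(
  moves=[
    [[0, 0, 0], [0, 0, 0.9], 0],
    [[0, 0, 0], [0, 0, 0.9], 0],
    [[0, 0, 0], [0, 0, 0.9], 0],
    [[0, 0, 0], [0, -0.3, 0.9], 0],
    [[0, 0, -0.012], [0, -0.6, 0.9], 0],
    [[0, 0, -0.012], [0, -0.95, 0.8], 0],
    [[0, 0, -0.012], [0.3, -0.95, 0], 0],
    [[0, 0, -0.012], [0.45, -0.95, 0], 0],
    [[0, 0, -0.012], [0.45, -0.95, 0], 0],
    [[0, 0, -0.012], [0.45, -0.95, 0], 0],
  ],
)

```text
time: 5.67
tool_pos: [0.4577, 0.278, 0.2975]
tcp_rot: [-180.0, 0.0, 137.8]
ft_force: [0.4, -0.1, -1.0]
grip_width: 0.561
grasp_force: 10.0
```

apply_moves(
  moves=[
    [[0, 0, -0.012], [0.45, -0.95, 0], 0],
    [[0, 0, -0.012], [0.45, -0.95, 0], 0],
    [[0, 0, -0.012], [0.45, -0.95, 0], 0],
    [[0, 0, -0.012], [0.45, -0.95, 0], 0],
    [[0, 0, -0.012], [0.45, -0.95, 0], 0],
    [[0, 0, -0.012], [0.45, -0.95, 0], 0],
    [[0, 0, -0.012], [0.45, -0.95, 0], 0],
    [[0, 0, -0.012], [0.45, -0.95, 0], 0],
    [[0, 0, -0.012], [0.45, -0.95, 0], 0],
    [[0, 0, -0.012], [0.45, -0.95, 0], 0],
  ],
)

```text
time: 6.5
tool_pos: [0.5475, 0.0879, 0.2973]
tcp_rot: [-180.0, 0.0, 116.2]
ft_force: [-1.0, 0.3, -0.5]
grip_width: 0.561
grasp_force: 10.0
```

```bash
python3 - <<'E'
from h import *
plan([.632,-.087,.30],9.4)
E
```

```text
t 6.5 tcp [0.5475 0.0879 0.2973] rot [-179.96    0.    116.23] yl [ 0.897  0.442 -0.001] j7 18.02490989368753 F [-1.   0.3 -0.5] w 0.5606803834799716 g 9.999579624272883
shift [ 4.23 -8.75  0.14] turn [ 0.0001 -0.0002 -0.0935]
```

apply_moves(
  moves=[
    [[0, 0, -0.01], [0.45, -0.9, 0], 0],
    [[0, 0, -0.01], [0.45, -0.9, 0], 0],
    [[0, 0, -0.01], [0.45, -0.9, 0], 0],
    [[0, 0, -0.01], [0.45, -0.9, 0], 0],
    [[0, 0, -0.01], [0.45, -0.9, 0], 0],
    [[0, 0, -0.01], [0.45, -0.9, 0], 0],
    [[0, 0, -0.01], [0.45, -0.9, 0], 0],
    [[0, 0, -0.01], [0.45, -0.9, 0], 0],
    [[0, 0, -0.0135], [0.45, -0.9, 0], 0],
    [[0, 0, 0], [0.18, -0.65, 0], 0],
  ],
)

```text
time: 7.33
tool_pos: [0.6326, -0.0877, 0.2972]
tcp_rot: [-180.0, 0.0, 99.3]
ft_force: [-0.5, 0.0, -0.1]
grip_width: 0.566
grasp_force: 10.0
```

apply_moves(
  moves=[
    [[0, 0, 0], [0, 0, -0.5], 0],
    [[0, 0, 0], [0, 0, -0.9], 0],
    [[0, 0, 0], [0, 0, -0.9], 0],
    [[0, 0, 0], [0, 0, -0.9], 0],
    [[0, 0, 0], [0, 0, -0.9], 0],
    [[0, 0, 0], [0, 0, -0.4], 0],
    [[0, 0, 0], [0, 0, 0], 0],
  ],
)

```text
time: 7.92
tool_pos: [0.6306, -0.0841, 0.2052]
tcp_rot: [-179.8, -0.1, 99.6]
ft_force: [0.1, -0.3, -0.5]
grip_width: 0.563
grasp_force: 10.0
```

```bash
python3 - <<'E'
from h import *
plan([.632,-.087,.125],9.4)
o=[]
for c in("scene","top"):
    im,d=read_camera(c); cv2.imwrite(f"pics/{c}1.png",im); np.save(f"{c}1.npy",d)
    o.append(cv2.resize(im[100:196,270:366] if c=="scene" else im[140:236,312:408],(400,400),interpolation=3))
cv2.imwrite("pics/crop2.png",np.hstack(o))
E
```

```text
t 7.9167 tcp [ 0.6306 -0.0841  0.2052] rot [-1.7977e+02 -7.0000e-02  9.9640e+01] yl [ 0.986  0.167 -0.004] j7 25.375778790930077 F [ 0.1 -0.3 -0.5] w 0.5625524639364254 g 9.999958130065352
shift [ 0.07 -0.15 -4.01] turn [-0.0002 -0.0013 -0.0013]
```

View pics/crop2.png

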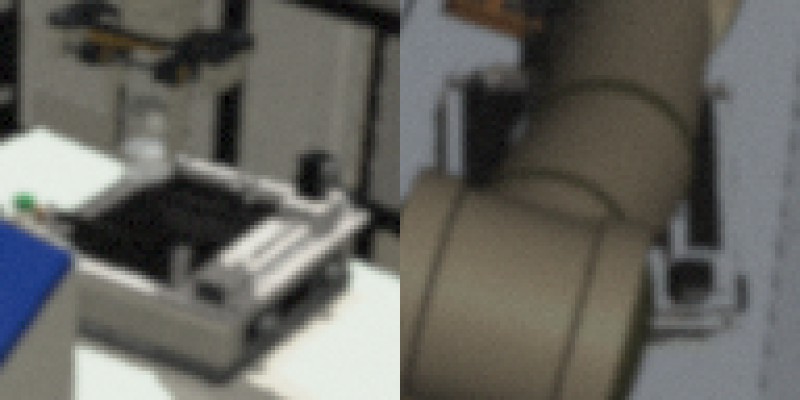

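Left: the beaker is held upright above the platform, at scene pixel (306,136). Right: the arm hides it from the top camera. I lower it, slightly further away from the fixed bar.

apply_moves(
  moves=[
    [[0, 0, 0], [0, -0.25, -0.5], 0],
    [[0, 0, 0], [0, 0, -0.8], 0],
    [[0, 0, 0], [0, 0, -0.8], 0],
    [[0, 0, 0], [0, 0, -0.6], 0],
    [[0, 0, 0], [0, 0, -0.4], 0],
    [[0, 0, 0], [0, 0, -0.3], 0],
    [[0, 0, 0], [0, 0, 0], 0],
    [[0, 0, 0], [0, 0, 0], 0],
  ],
)

```text
time: 8.68
tool_pos: [0.6324, -0.0903, 0.1398]
tcp_rot: [180.0, 0.0, 99.6]
ft_force: [0.4, 0.8, -1.4]
grip_width: 0.565
grasp_force: 10.0
```

apply_moves(
  moves=[
    [[0, 0, 0], [0, 0, -0.1], 0],
    [[0, 0, 0], [0, 0, -0.1], 0],
    [[0, 0, 0], [0, 0, -0.1], 0],
    [[0, 0, 0], [0, 0, 0], 0],
    [[0, 0, 0], [0, 0, 0], 0],
  ],
)

```text
time: 9.1
tool_pos: [0.6322, -0.0901, 0.1337]
tcp_rot: [180.0, 0.0, 99.6]
ft_force: [0.8, -0.5, -1.7]
grip_width: 0.563
grasp_force: 10.0
```

apply_moves(
  moves=[
    [[0, 0, 0], [0, 0, -0.1], 0],
    [[0, 0, 0], [0, 0, -0.1], 0],
    [[0, 0, 0], [0, 0, -0.1], 0],
    [[0, 0, 0], [0, 0, -0.05], 0],
    [[0, 0, 0], [0, 0, 0], 0],
    [[0, 0, 0], [0, 0, 0], 0],
  ],
)

```text
time: 9.6
tool_pos: [0.6321, -0.0902, 0.1265]
tcp_rot: [-180.0, 0.0, 99.6]
ft_force: [0.7, -0.2, -1.1]
grip_width: 0.565
grasp_force: 10.0
```

apply_moves(
  moves=[
    [[0, 0, 0], [0, 0, -0.05], 0],
    [[0, 0, 0], [0, 0, -0.05], 0],
    [[0, 0, 0], [0, 0, 0], 0],
    [[0, 0, 0], [0, 0, 0], 0],
  ],
)

```text
time: 9.93
tool_pos: [0.6322, -0.0901, 0.1246]
tcp_rot: [-180.0, 0.0, 99.6]
ft_force: [-0.1, 0.3, -0.7]
grip_width: 0.565
grasp_force: 10.0
```

apply_moves(
  moves=[
    [[0, 0, 0], [0, 0, -0.05], 0],
    [[0, 0, 0], [0, 0, -0.05], 0],
    [[0, 0, 0], [0, 0, 0], 0],
    [[0, 0, 0], [0, 0, 0], 0],
  ],
)

```text
time: 10.27
tool_pos: [0.6321, -0.0902, 0.1229]
tcp_rot: [-180.0, -0.0, 99.6]
ft_force: [-1.4, -1.3, 4.8]
grip_width: 0.557
grasp_force: 10.0
```

apply_moves(
  moves=[
    [[0, 0, 0], [0, 0, -0.05], 0],
    [[0, 0, 0], [0, 0, 0], 0],
    [[0, 0, 0], [0, 0, 0], 0],
  ],
)

```text
time: 10.52
tool_pos: [0.6318, -0.0904, 0.1224]
tcp_rot: [-180.0, -0.0, 99.6]
ft_force: [-4.7, -0.5, 10.3]
grip_width: 0.562
grasp_force: 10.0
```

In contact with the platform (10 N upwards), so I ease off a little, open and rise.

apply_moves(
  moves=[
    [[0, 0, 0], [0, 0, 0.06], 0],
    [[0, 0, 0], [0, 0, 0], 0],
    [[0, 0, 0], [0, 0, 0], 0.75],
    [[0, 0, 0], [0, 0, 0], 0.95],
    [[0, 0, 0], [0, 0, 0], 0.95],
    [[0, 0, 0], [0, 0, 0], 0.95],
    [[0, 0, 0], [0, 0, 0], 0.95],
    [[0, 0, 0], [0, 0, 0], 0.95],
  ],
)

```text
time: 11.18
tool_pos: [0.6322, -0.0902, 0.1228]
tcp_rot: [-180.0, 0.0, 99.6]
ft_force: [-1.1, 0.4, 0.0]
grip_width: 0.929
grasp_force: 0.0
```

apply_moves(
  moves=[
    [[0, 0, 0], [0, 0, 0.3], 0.95],
    [[0, 0, 0], [0, 0, 0.6], 0.95],
    [[0, 0, 0], [0, 0, 0.9], 0.95],
    [[0, 0, 0], [0, 0, 0.9], 0.95],
    [[0, 0, 0], [0, 0, 0.9], 0.95],
    [[0, 0, 0], [0, 0, 0.9], 0.95],
    [[0, 0, 0], [0, 0, 0.9], 0.95],
    [[0, 0, 0], [0, 0, 0.6], 0.95],
  ],
)

```text
time: 11.85
tool_pos: [0.6327, -0.0904, 0.2458]
tcp_rot: [179.9, 0.0, 99.6]
ft_force: [0.2, 0.4, 0.0]
grip_width: 0.95
grasp_force: 0.0
```

```bash
python3 - <<'E'
from h import *
plan([.5427,-.245,.24],9.4)
im,d=read_camera("scene"); cv2.imwrite("pics/s2.png",im)
for r in cut_out("beaker","scene")[:4]:
    ys,xs=np.where(r["pixels"]); print(r["score"],r["at"],xs.min(),ys.min(),xs.max(),ys.max(),onz("scene",[((xs.min()+xs.max())/2,(ys.min()+ys.max())/2)],.096+.035))
E
```

```text
t 11.85 tcp [ 0.6327 -0.0904  0.2458] rot [1.7985e+02 4.0000e-02 9.9550e+01] yl [0.986 0.166 0.003] j7 24.84790249836177 F [0.2 0.4 0. ] w 0.949805083713498 g 0.0
shift [-4.5  -7.73 -0.29] turn [ 0.0001  0.0009 -0.0009]
0.73 [304.3, 152.0] 299 141 311 161 [[ 0.63347823 -0.09546135  0.131     ]]
0.71 [159.8, 302.0] 148 287 168 317 [[0.30946041 0.80299723 0.131     ]]
```

apply_moves(
  moves=[
    [[0, 0, 0], [-0.5, -0.85, 0], 0.95],
    [[0, 0, 0], [-0.5, -0.85, 0], 0.95],
    [[0, 0, 0], [-0.5, -0.85, 0], 0.95],
    [[0, 0, 0], [-0.5, -0.85, 0], 0.95],
    [[0, 0, 0], [-0.5, -0.85, 0], 0.95],
    [[0, 0, 0], [-0.5, -0.85, 0], 0.95],
    [[0, 0, 0], [-0.5, -0.85, 0], 0.95],
    [[0, 0, 0], [-0.5, -0.85, 0], 0.95],
    [[0, 0, 0], [-0.5, -0.85, 0], 0.95],
    [[0, 0, 0], [0, 0, 0], 0.95],
  ],
)

```text
time: 12.78
tool_pos: [0.5393, -0.2469, 0.2423]
tcp_rot: [-179.9, 0.1, 99.3]
ft_force: [0.1, -0.6, -0.2]
grip_width: 0.948
grasp_force: 0.0
```

```bash
python3 - <<'E'
from h import *
np.set_printoptions(precision=4,suppress=True)
plan([.5427,-.245,.14],9.4)
o=[]
for c in("scene","top"):
    im,d=read_camera(c); cv2.imwrite(f"pics/{c}3.png",im); np.save(f"{c}3.npy",d)
    o.append(cv2.resize(im[100:196,270:366] if c=="scene" else im[140:236,312:408],(400,400),interpolation=3))
    for n in("handle","beaker"):
      for r in cut_out(n,c)[:1]:
        m=r["pixels"]&(d>0); ys,xs=np.where(m); P=back(c,np.c_[xs,ys],d[m]); h=P[(P[:,2]>.16)&(P[:,2]<.19)]
        if len(h): print(c,n,r["score"],len(h),h.mean(0))
cv2.imwrite("pics/crop3.png",np.hstack(o))
E
```

```text
t 12.7833 tcp [ 0.5393 -0.2469  0.2423] rot [-179.88    0.06   99.28] yl [ 0.987  0.161 -0.002] j7 40.6918809847477 F [ 0.1 -0.6 -0.2] w 0.9480317664114137 g 0.0
shift [ 0.17  0.1  -5.12] turn [ 0.0004 -0.0006  0.0007]
scene handle 0.71 53 [ 0.5393 -0.2357  0.17  ]
top handle 0.82 89 [ 0.5429 -0.2439  0.1731]
top beaker 0.71 29 [ 0.6346 -0.0993  0.1646]
```

View pics/crop3.png

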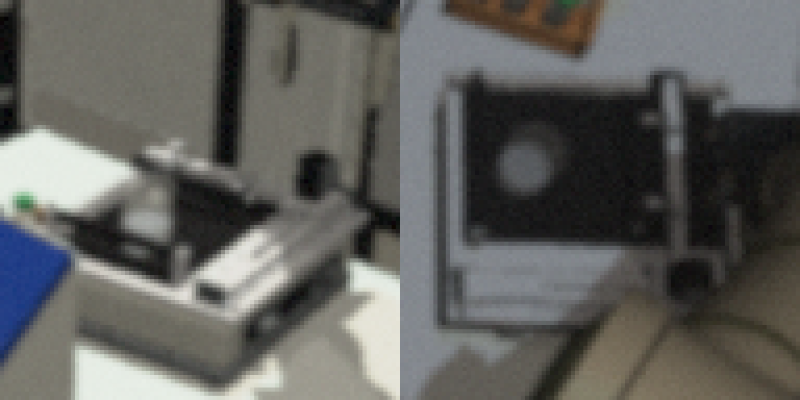

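Beaker stands upright between the bars (right crop (530,165)), but the gripper isn't where I expect it to appear. I look at the full view.

```bash
python3 - <<'E'
from h import *
s=env.observe(); print(s["tool_pos"],s["joint_pos"],proj("scene",s["tool_pos"]),proj("top",s["tool_pos"]))
a=[cv2.imread(f"pics/{c}3.png") for c in("scene","top")]
for c,i in zip(("scene","top"),a): cv2.drawMarker(i,tuple(int(v) for v in proj(c,s["tool_pos"])[0]),(0,0,255),0,8)
cv2.imwrite("pics/f3.png",np.hstack([cv2.resize(a[0][40:240,200:400],(400,400),interpolation=3),cv2.resize(a[1][80:320,250:490],(400,400),interpolation=3)]))
E
```

```text
[ 0.54271837 -0.24197987  0.24246771] [  3.78979466  24.81503756  21.11863895 108.75039608 -11.66352813
  48.53875048  40.56179911] [[347.34793283 122.26498515]] [[388.00924369 202.60974835]]
```

View pics/f3.png

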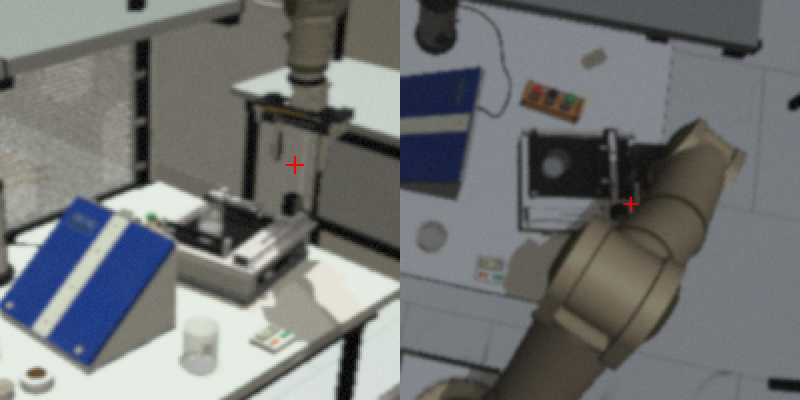

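The fingers straddle the handle at crop positions (275,150) and (310,160), with the TCP marker above it. I go down over it.

apply_moves(
  moves=[
    [[0, 0, 0], [0, -0.08, -0.5], 0.95],
    [[0, 0, 0], [0, 0, -0.6], 0.95],
    [[0, 0, 0], [0, 0, -0.6], 0.95],
    [[0, 0, 0], [0, 0, -0.6], 0.95],
    [[0, 0, 0], [0, 0, -0.6], 0.95],
    [[0, 0, 0], [0, 0, -0.6], 0.95],
    [[0, 0, 0], [0, 0, -0.6], 0.95],
    [[0, 0, 0], [0, 0, -0.6], 0.95],
    [[0, 0, 0], [0, 0, -0.4], 0.95],
    [[0, 0, 0], [0, 0, 0], 0.95],
  ],
)

```text
time: 13.92
tool_pos: [0.5414, -0.2442, 0.1388]
tcp_rot: [-179.9, -0.1, 99.6]
ft_force: [-0.1, -0.2, 0.6]
grip_width: 0.953
grasp_force: 0.0
```

apply_moves(
  moves=[
    [[0, 0, 0], [0, 0, 0], 0.6],
    [[0, 0, 0], [0, 0, 0], 0.5],
    [[0, 0, 0], [0, 0, 0], 0.48],
    [[0, 0, 0], [0, 0, 0], 0.46],
    [[0, 0, 0], [0, 0, 0], 0.44],
    [[0, 0, 0], [0, 0, 0], 0.43],
  ],
  squeeze=3,
)

```text
time: 14.42
tool_pos: [0.5424, -0.2448, 0.1412]
tcp_rot: [180.0, 0.0, 99.6]
ft_force: [-0.5, 1.0, -0.6]
grip_width: 0.568
grasp_force: 0.0
```

apply_moves(
  moves=[
    [[0, 0, 0], [0, 0, 0], 0.36],
    [[0, 0, 0], [0, 0, 0], 0.36],
    [[0, 0, 0], [0, 0, 0], 0.36],
    [[0, 0, 0], [0, 0, 0], 0.36],
    [[0, 0, 0], [0, 0, 0], 0.36],
    [[0, 0, 0], [0, 0, 0], 0.36],
  ],
  squeeze=3,
)

```text
time: 14.92
tool_pos: [0.5436, -0.2445, 0.1409]
tcp_rot: [179.9, 0.0, 99.6]
ft_force: [5.0, -0.3, -2.2]
grip_width: 0.398
grasp_force: 3.0
```

apply_moves(
  moves=[
    [[0, 0, 0], [0.1, 0.02, 0], 0.2],
    [[0, 0, 0], [0, 0, 0], 0.2],
    [[0, 0, 0], [0, 0, 0], 0.2],
    [[0, 0, 0], [0, 0, 0], 0.2],
    [[0, 0, 0], [0, 0, 0], 0.2],
  ],
  squeeze=20,
)

```text
time: 15.33
tool_pos: [0.5468, -0.2439, 0.141]
tcp_rot: [179.8, 0.1, 99.7]
ft_force: [10.0, 1.3, -4.5]
grip_width: 0.331
grasp_force: 20.0
```

apply_moves(
  moves=[
    [[0, 0, 0], [0.12, 0.02, 0], 0.2],
    [[0, 0, 0], [0, 0, 0], 0.2],
    [[0, 0, 0], [0, 0, 0], 0.2],
    [[0, 0, 0], [0, 0, 0], 0.2],
  ],
)

```text
time: 15.67
tool_pos: [0.5469, -0.2438, 0.141]
tcp_rot: [180.0, 0.0, 99.6]
ft_force: [2.4, 1.7, 2.5]
grip_width: 0.326
grasp_force: 20.0
```

```bash
cat > m3.py <<'E'
from h import *
np.set_printoptions(precision=4,suppress=True)
O=np.array([.6184,-.1635])
for y in(8.4,9.4,10.4):
  yaw=np.deg2rad(y);ex=np.array([np.cos(yaw),np.sin(yaw)]); ey=np.array([-ex[1],ex[0]])
  for cam in("top","scene"):
    d=np.load(cam+'0.npy'); ys,xs=np.mgrid[0:384,0:512]; ok=d.ravel()>0
    P=back(cam,np.c_[xs.ravel(),ys.ravel()][ok],d.ravel()[ok])
    s=np.c_[(P[:,:2]-O)@ex,(P[:,:2]-O)@ey,P[:,2]]
    f=s[(s[:,0]>-.045)&(s[:,0]<.095)&(s[:,2]>.12)&(s[:,2]<.15)]
    a=f[(f[:,1]>.085)&(f[:,1]<.14)]; b=f[(f[:,0]>-.03)&(f[:,0]<.085)&(f[:,1]>-.046)&(f[:,1]<-.01)]; h=s[(s[:,2]>.165)&(s[:,2]<.19)]
    h2=s[(s[:,2]>.172)&(s[:,2]<.19)]
    print(y,cam,"fix",np.median(a,0)[1],np.polyfit(a[:,0],a[:,1],1)[0],"slide",np.median(b,0)[1],np.polyfit(b[:,0],b[:,1],1)[0],"gap faces",np.median(a,0)[1]-np.median(b,0)[1]-.014,"handle",np.median(h2,0))
E
python3 m3.py
```

```text
8.4 top fix 0.10987983848486672 0.01565022944343009 slide -0.03141670193692394 0.017403935448196486 gap faces 0.12729654042179064 handle [0.1216 0.3116 0.18  ]
8.4 scene fix 0.11618640133795592 0.02231719315037339 slide -0.02551909221578668 0.02209935607541278 gap faces 0.12770549355374258 handle [0.2088 0.3121 0.1808]
9.4 top fix 0.1100432906959192 -0.006639606971999417 slide -0.03175690877414808 -0.0016769857220049205 gap faces 0.12780019947006727 handle [0.1281 0.3104 0.18  ]
9.4 scene fix 0.11570379947715745 0.003997354274791988 slide -0.02584550735295782 0.015203990256309039 gap faces 0.12754930683011526 handle [0.2202 0.3129 0.1808]
10.4 top fix 0.10948463652419026 -0.02438125901720272 slide -0.0320329906895433 -0.019343935420516527 gap faces 0.12751762721373355 handle [0.1372 0.3095 0.18  ]
10.4 scene fix 0.11541028684451334 -0.013740861252537 slide -0.02594108718935655 0.0038226786018541203 gap faces 0.12735137403386987 handle [0.2219 0.3153 0.1808]
```

apply_moves(
  moves=[
    [[0, 0, 0], [-0.02, 0.1, 0], 0.2],
    [[0, 0, 0], [-0.02, 0.15, 0], 0.2],
    [[0, 0, 0], [-0.04, 0.25, 0], 0.2],
    [[0, 0, 0], [-0.04, 0.25, 0], 0.2],
    [[0, 0, 0], [-0.04, 0.25, 0], 0.2],
  ],
)

```text
time: 16.08
tool_pos: [0.5433, -0.2234, 0.141]
tcp_rot: [180.0, 0.0, 99.6]
ft_force: [1.9, -0.5, 3.3]
grip_width: 0.328
grasp_force: 20.0
```

apply_moves(
  moves=[
    [[0, 0, 0], [-0.04, 0.25, 0], 0.2],
    [[0, 0, 0], [-0.04, 0.25, 0], 0.2],
    [[0, 0, 0], [-0.04, 0.25, 0], 0.2],
    [[0, 0, 0], [-0.04, 0.25, 0], 0.2],
    [[0, 0, 0], [-0.04, 0.25, 0], 0.2],
    [[0, 0, 0], [-0.04, 0.25, 0], 0.2],
    [[0, 0, 0], [-0.04, 0.25, 0], 0.2],
    [[0, 0, 0], [-0.04, 0.25, 0], 0.2],
    [[0, 0, 0], [-0.04, 0.2, 0], 0.2],
    [[0, 0, 0], [-0.03, 0.15, 0], 0.2],
  ],
)

```text
time: 16.92
tool_pos: [0.535, -0.1763, 0.1409]
tcp_rot: [-180.0, -0.0, 99.6]
ft_force: [0.3, -1.9, 4.5]
grip_width: 0.325
grasp_force: 20.0
```

apply_moves(
  moves=[
    [[0, 0, 0], [0, 0, 0], 0.2],
    [[0, 0, 0], [0, 0, 0], 0.2],
    [[0, 0, 0], [0, 0, 0], 0.2],
  ],
)

```text
time: 17.17
tool_pos: [0.535, -0.1761, 0.1409]
tcp_rot: [-180.0, -0.0, 99.6]
ft_force: [1.0, 1.3, 6.6]
grip_width: 0.329
grasp_force: 20.0
```

```bash
python3 - <<'E'
from h import *
im,d=read_camera("top"); cv2.imwrite("pics/t4.png",im); np.save("top4.npy",d)
im2,d2=read_camera("scene"); cv2.imwrite("pics/s4.png",im2); np.save("scene4.npy",d2)
cv2.imwrite("pics/crop4.png",np.hstack([cv2.resize(im2[115:195,270:366],(400,333),interpolation=3),cv2.resize(im[145:225,312:408],(400,333),interpolation=3)]))
s=env.observe();print(s["tool_pos"],s["ft_force"])
E
```

```text
[ 0.53497843 -0.17617652  0.14092191] [-0.74860594  0.85637817  7.72903221]
```

View pics/crop4.png

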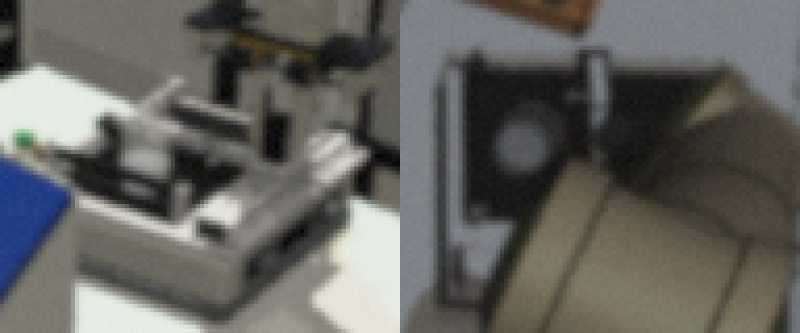

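The beaker stands free between the bars; the sliding bar has come 68.5 mm. I take an average force here as the base value, then go on.

```bash
cat > f.py <<'E'
from h import *
np.set_printoptions(precision=4,suppress=True)
F=[];T=[];W=[]
for i in range(8):
    read_camera("top"); s=env.observe(); F.append(s["ft_force"]);T.append(s["tool_pos"]);W.append(s["ft_torque"])
ey=np.array([-.1633,.9866]); t=np.mean(T,0)
print(s["time"],"tcp",t,"travel",(t[:2]-[.5469,-.2438])@ey,"F",np.mean(F,0),"Fy",(np.array(F)[:,:2]@ey).mean(),"sd",(np.array(F)[:,:2]@ey).std(),np.mean(W,0),s["grip_width"])
E
python3 f.py
```

```text
17.6667 tcp [ 0.535  -0.1762  0.1409] travel 0.0686326042896022 F [0.0764 0.781  6.8518] Fy 0.7580129615111311 sd 0.5462961957386722 [-0.0008  0.312   0.1014] 0.32847955111337906
```

apply_moves(
  moves=[
    [[0, 0, 0], [-0.02, 0.1, 0], 0.2],
    [[0, 0, 0], [-0.02, 0.1, 0], 0.2],
    [[0, 0, 0], [0, 0, 0], 0.2],
  ],
)

```text
time: 17.92
tool_pos: [0.5343, -0.1723, 0.141]
tcp_rot: [-180.0, -0.0, 99.6]
ft_force: [0.6, 0.9, 5.9]
grip_width: 0.328
grasp_force: 20.0
```

```bash
python3 f.py
```

```text
18.3167 tcp [ 0.5343 -0.1723  0.1409] travel 0.07259194452351245 F [0.5114 0.2042 7.0107] Fy 0.11796628091728531 sd 0.550666780103433 [-0.0588  0.2586  0.0947] 0.3299060024628617
```

apply_moves(
  moves=[
    [[0, 0, 0], [-0.02, 0.1, 0], 0.2],
    [[0, 0, 0], [-0.02, 0.1, 0], 0.2],
    [[0, 0, 0], [0, 0, 0], 0.2],
  ],
)

```text
time: 18.57
tool_pos: [0.5336, -0.1683, 0.1409]
tcp_rot: [-180.0, -0.0, 99.6]
ft_force: [1.3, -0.0, 6.9]
grip_width: 0.329
grasp_force: 20.0
```

```bash
python3 f.py
```

```text
18.9667 tcp [ 0.5336 -0.1683  0.1409] travel 0.07667414081462408 F [1.1105 0.7205 6.7673] Fy 0.5295443264384005 sd 0.6310691032113375 [-0.0324  0.2655  0.11  ] 0.32667658145604794
```

apply_moves(
  moves=[
    [[0, 0, 0], [-0.02, 0.1, 0], 0.2],
    [[0, 0, 0], [0, 0, 0], 0.2],
    [[0, 0, 0], [0, 0, 0], 0.2],
  ],
)

```text
time: 19.22
tool_pos: [0.5333, -0.1666, 0.141]
tcp_rot: [-180.0, -0.0, 99.6]
ft_force: [-0.1, -0.9, 6.7]
grip_width: 0.328
grasp_force: 20.0
```

```bash
python3 f.py
```

```text
19.6167 tcp [ 0.5333 -0.1665  0.1409] travel 0.07844704344328521 F [ 0.9055 -0.3036  6.7082] Fy -0.44741715476157695 sd 0.4550068577285066 [-0.2436  0.2359  0.1058] 0.32106793614599627
```

apply_moves(
  moves=[
    [[0, 0, 0], [-0.02, 0.1, 0], 0.2],
    [[0, 0, 0], [0, 0, 0], 0.2],
    [[0, 0, 0], [0, 0, 0], 0.2],
  ],
)

```text
time: 19.87
tool_pos: [0.533, -0.1647, 0.1409]
tcp_rot: [-180.0, 0.0, 99.6]
ft_force: [1.3, -1.8, 7.1]
grip_width: 0.327
grasp_force: 20.0
```

```bash
python3 f.py
```

```text
20.2667 tcp [ 0.533  -0.1647  0.1409] travel 0.08034981361453342 F [ 1.019  -0.8094  6.5495] Fy -0.9649929172133566 sd 0.39173442958572374 [-0.3638  0.2435  0.098 ] 0.32726285933811133
```

Contact came at about 78 mm of travel (force and moment step), so half compression is at about 86 mm.

apply_moves(
  moves=[
    [[0, 0, 0], [-0.02, 0.1, 0], 0.2],
    [[0, 0, 0], [-0.02, 0.1, 0], 0.2],
    [[0, 0, 0], [-0.01, 0.09, 0], 0.2],
    [[0, 0, 0], [0, 0, 0], 0.2],
    [[0, 0, 0], [0, 0, 0], 0.2],
  ],
)

```text
time: 20.68
tool_pos: [0.532, -0.159, 0.141]
tcp_rot: [180.0, 0.0, 99.6]
ft_force: [0.9, -1.5, 6.1]
grip_width: 0.326
grasp_force: 20.0
```

```bash
python3 f.py
```

```text
21.0833 tcp [ 0.532  -0.1591  0.1409] travel 0.0860108583543911 F [ 0.88   -1.9909  6.4406] Fy -2.107908480781168 sd 0.2304465065142956 [-0.6014  0.244   0.0829] 0.32636663055115855
```

About half compressed. I ease the grip to 3 N so that the button springs out while the handle is still held, then open.

apply_moves(
  moves=[
    [[0, 0, 0], [0, 0, 0], 0.38],
    [[0, 0, 0], [0, 0, 0], 0.4],
    [[0, 0, 0], [0, 0, 0], 0.4],
    [[0, 0, 0], [0, 0, 0], 0.4],
  ],
  squeeze=3,
)

```text
time: 21.42
tool_pos: [0.5302, -0.1591, 0.1402]
tcp_rot: [-179.8, -0.1, 99.5]
ft_force: [-4.1, -2.8, 0.9]
grip_width: 0.399
grasp_force: 2.3
```

```bash
python3 f.py
```

```text
21.8167 tcp [ 0.5302 -0.1591  0.1402] travel 0.08628838322097025 F [-4.443  -3.2731  1.7615] Fy -2.503676913910163 sd 0.15778777069708036 [-0.7382  0.9995  0.0644] 0.40172173402491285
```

apply_moves(
  moves=[
    [[0, 0, 0], [0, 0, 0], 0.6],
    [[0, 0, 0], [0, 0, 0], 0.9],
    [[0, 0, 0], [0, 0, 0], 0.95],
    [[0, 0, 0], [0, 0, 0], 0.95],
    [[0, 0, 0], [0, 0, 0], 0.95],
    [[0, 0, 0], [0, 0, 0], 0.95],
  ],
)

```text
time: 22.32
tool_pos: [0.5324, -0.1589, 0.1408]
tcp_rot: [180.0, -0.0, 99.6]
ft_force: [-1.2, 0.1, 0.5]
grip_width: 0.782
grasp_force: 0.0
```

apply_moves(
  moves=[
    [[0, 0, 0], [0, 0, 0.3], 0.95],
    [[0, 0, 0], [0, 0, 0.6], 0.95],
    [[0, 0, 0], [0, 0, 0.9], 0.95],
    [[0, 0, 0], [0, 0, 0.9], 0.95],
    [[0, 0, 0], [0, 0, 0.9], 0.95],
    [[0, 0, 0], [0, 0, 0.9], 0.95],
    [[0, 0, 0], [0, -0.9, 0.9], 0.95],
    [[0, 0, 0], [0, -0.9, 0.9], 0.95],
    [[0, 0, 0], [0, -0.9, 0.5], 0.95],
    [[0, 0, 0], [0, -0.9, 0], 0.95],
  ],
)

```text
time: 23.15
tool_pos: [0.5331, -0.2324, 0.2799]
tcp_rot: [179.8, 0.1, 99.6]
ft_force: [0.1, -0.1, -0.1]
grip_width: 0.95
grasp_force: 0.0
```

apply_moves(
  moves=[
    [[0, 0, 0], [-0.3, -0.9, 0], 0.95],
    [[0, 0, 0], [-0.3, -0.9, 0], 0.95],
    [[0, 0, 0], [-0.3, -0.9, 0], 0.95],
    [[0, 0, 0], [-0.3, -0.9, 0], 0.95],
    [[0, 0, 0], [-0.3, -0.9, 0], 0.95],
    [[0, 0, 0], [-0.3, -0.9, 0], 0.95],
    [[0, 0, 0], [-0.3, -0.9, 0], 0.95],
    [[0, 0, 0], [0, -0.6, 0], 0.95],
    [[0, 0, 0], [0, 0, 0], 0.95],
  ],
)

```text
time: 23.9
tool_pos: [0.4895, -0.3718, 0.2773]
tcp_rot: [180.0, 0.1, 99.4]
ft_force: [0.5, -0.2, -0.1]
grip_width: 0.949
grasp_force: 0.0
```

```bash
python3 - <<'E'
from h import *
np.set_printoptions(precision=4,suppress=True)
yaw=np.deg2rad(9.4); O=np.array([.6184,-.1635]); ex=np.array([np.cos(yaw),np.sin(yaw)]); ey=np.array([-ex[1],ex[0]])
o=[]
for cam in("scene","top"):
    im,d=read_camera(cam); cv2.imwrite(f"pics/{cam}5.png",im)
    o.append(cv2.resize(im[115:195,270:366] if cam=="scene" else im[145:225,312:408],(400,333),interpolation=3))
    q=[]
    for D in (np.load(cam+'0.npy'),d):
        ys,xs=np.mgrid[0:384,0:512]; ok=D.ravel()>0
        P=back(cam,np.c_[xs.ravel(),ys.ravel()][ok],D.ravel()[ok])
        s=np.c_[(P[:,:2]-O)@ex,(P[:,:2]-O)@ey,P[:,2]]
        h=s[(s[:,2]>.165)&(s[:,2]<.19)&(abs(s[:,1])<.11)&(s[:,0]<-.05)&(s[:,0]>-.12)]; q.append(h.mean(0))
    print(cam,"handle before/after",*q,"moved",q[1]-q[0])
    f=s[(s[:,0]>-.02)&(s[:,0]<.085)&(s[:,2]>.12)&(s[:,2]<.15)&(s[:,1]>-.02)&(s[:,1]<.14)]
    print(np.histogram(f[:,1],np.arange(-.02,.14,.005)))
    for n in("beaker","tall_beaker","timer"):
        for r in cut_out(n,cam)[:1]: print(n,r["score"],r["at"])
cv2.imwrite("pics/crop5.png",np.hstack(o))
E
```

```text
scene handle before/after [-0.0885 -0.0598  0.1728] [-0.0892  0.0226  0.1728] moved [-0.0007  0.0823 -0.    ]
(array([ 0,  0,  0,  1,  1,  1,  5, 14, 12,  5,  3,  0,  2,  9, 16, 11,  4,
        1,  3,  5,  5,  6,  9, 12, 15, 12, 23, 35, 13,  1,  0]), array([-0.02 , -0.015, -0.01 , -0.005,  0.   ,  0.005,  0.01 ,  0.015,
        0.02 ,  0.025,  0.03 ,  0.035,  0.04 ,  0.045,  0.05 ,  0.055,
        0.06 ,  0.065,  0.07 ,  0.075,  0.08 ,  0.085,  0.09 ,  0.095,
        0.1  ,  0.105,  0.11 ,  0.115,  0.12 ,  0.125,  0.13 ,  0.135]))
beaker 0.72 [159.8, 298.1]
tall_beaker 0.81 [297.3, 211.8]
timer 0.78 [334.0, 209.5]
top handle before/after [-0.0882 -0.0688  0.174 ] [-0.089   0.0146  0.1739] moved [-0.0008  0.0834 -0.0002]
(array([ 0,  0,  0,  6,  2, 20, 34, 38, 23,  5,  7, 18, 24, 26, 14, 12, 16,
       16, 14, 17,  8, 10,  8,  8, 29, 26, 48,  5,  0,  0,  0]), array([-0.02 , -0.015, -0.01 , -0.005,  0.   ,  0.005,  0.01 ,  0.015,
        0.02 ,  0.025,  0.03 ,  0.035,  0.04 ,  0.045,  0.05 ,  0.055,
        0.06 ,  0.065,  0.07 ,  0.075,  0.08 ,  0.085,  0.09 ,  0.095,
        0.1  ,  0.105,  0.11 ,  0.115,  0.12 ,  0.125,  0.13 ,  0.135]))
beaker 0.62 [337.4, 177.4]
tall_beaker 0.6 [268.5, 219.0]
timer 0.6 [303.6, 243.6]
```

View pics/crop5.png

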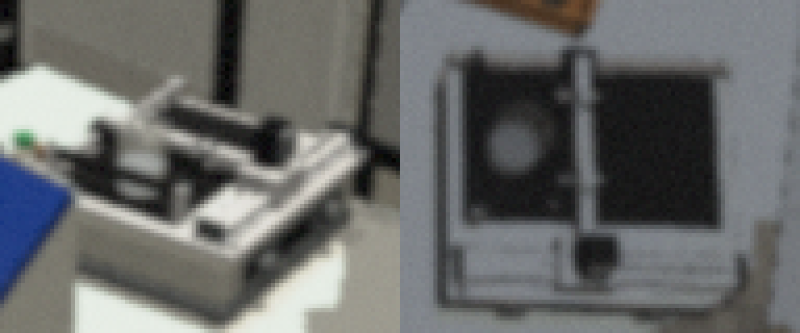

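The beaker stands upright, pinched between both bars (right crop about (515,145)). The handle is let go, with the button out (37 mm grip width). The carriage moved 83 mm by vision, so the springs are compressed about 8.5 of 16 mm. The bystanders haven't moved.

```bash
python3 -c "
from h import *
print(workorder.job_done())"
```

```text
the job is handed in; nothing more can be done
None
```

I handed the job in at about 24 s: the small beaker stands upright, pinched between both bars, with the springs about half compressed (roughly 8.5 of 16 mm by camera), the button out, the slide locked and the other things on the bench left where they were.

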